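Lock the rinse pump box with the tongue key

TASK

Lock the rinse pump box before the next load of dishes: take the key with the flat tongue and the wider T-handle from the key rack, lower it into the slot of the round lock on top of the steel box until its collar sits on the lock, then turn it clockwise (seen from above) to the stop. Leave the key standing in the lock, let go of it, and leave the other key in the rack.

Things in the scene. Friction and masses are not known exactly. Their poses are not given: they have to be found in the camera images.
- tongue_key: Right key, wide handle, upright in either opening of the rack. Origin: foot's underside (starts 30 mm over table). Flat tongue z 0-28 mm, 30 (x) x 10 mm (y), tip 24 x 6; collar dia 60, z 28-34, rests on the rack; stem dia 18; black bar handle z 85-101, 74 (x) x 14 mm (y): pinch it mid-bar across y, lift straight. 0.25 kg. Steel rack 70 x 300, 58 mm tall, 41 mm openings 150 mm apart.
- round_key: Wrong key, in the rack's other opening: same collar, stem and heights, but a shorter black handle bar (44 mm) and a round foot 34 mm in diameter that does not enter the slot. Origin at the centre of its foot's underside. Leave it where it is.
- lock_slot (a point): Centre of the lock's face, 81 mm over the table: aluminium disc dia 72 in the top of the steel pump box (200 x 200 x 75 mm). Slot 42 mm along this x, 17 mm along y, 36 mm deep; x, y turn with the lock, z is up. The tongue enters within 12 degrees of x, either way round. Home, the collar lies on the face, key origin 28 mm below this point; the tongue has 14 degrees of play before it turns the lock.
- lock (a joint): Angle of the lock, rad: 0 is open; it grows clockwise seen from above and stops at 1.05 (locked). It starts between 0 and 0.2, turns against light friction (0.1 N m) and stays where it is left.
Not all that is in view belongs to the job. What is shaped like the tongue_key but brown, red or yellow is not meant.

How it is judged:
By the outcome, as a careful person would: the job done as asked, in the order asked, and still so for the second after the job is handed in, with the robot touching nothing.
It also fails if it takes over 43 s, if anything falls off the work surface, if the arm or the gripper's body presses on something with over 40 N, if the wrist force passes 120 N, or if a joint passes its speed limit or range.

ROBOT

A 6-joint arm with a two-finger parallel gripper is mounted at the origin on the work surface. World frame = base frame: x ahead of the robot, y to its left, z up, the work surface at z = 0. Lengths are in mm, angles in rad, forces in N, time in s.
With the tool pointing down it reaches from about 225 to 875 mm from the base axis. Payload 3.4 kg.
Tool frame: the origin (TCP) lies on the centre line of the jaws, within the pads' length; the fingertips stand bot.tip_reach ahead of it and the grasp point (between the pads) lies 8 mm behind it (bot.tip_reach is the distance from the TCP to the fingertips, in mm); z points along the fingers, y is the line along which they close (so a half turn about z gives the same grasp; the last joint's range is limited). The gripper opens to 85 mm and grips with 20 to 120 N. Pads are 22 mm wide; open, the fingers measure 114 mm over their backs; the gripper's body (76 mm by 85 mm) begins 54 mm behind the grasp point. The pads swing forward as they close: fully open they stand 13 mm farther back than shut.
Start: joints at [1.186, 0.276, 1.505, -0, 1.361, -0.121], TCP at [149.947, 555.137, 242.328] pointing down, gripper open.
Joint ranges: [-2.89, 2.89], [-0.75, 2.08], [0.22, 2.7], [-1.18, 4.32], [0.11, 2.71], [-2.7, 2.7]. Speed limits (rad/s): [2.57, 2.57, 3.14, 3.14, 3.14, 3.14].

INTERFACE

Orientations are given as a rotation vector (axis times angle).
In Python, from cell import bot gives the robot as it stands.
- The arm moves only by the shell command python3 -m inch 'ROWS' [FORCE]. ROWS is JSON, a list that holds one entry, the list of rows, each a list of 5 numbers: the opening, from 0 (shut) to 1 (fully open), then the shift along the tool's x, y, z in units of 50 mm (1.0 is 50 mm), then the turn about the tool's z in rad. In form: [[[fingers, tx, ty, tz, spin], ...]]. A call has 1 to 12 rows; each row is the pose to reach, as a shift and turn from the pose commanded when the call began, along the tool's axes at that moment; what a row does not reach only later rows make up. A row lasts 1/8 s, in which the tool goes at most 62.5 mm and 10.7 degrees, less where a joint would pass 70% of its speed; a pose out of reach is approached as far as the arm can. A call with a gripper value outside its range is refused whole. The fingers move at their own pace and stop on an object; FORCE is the grip in N (left out, the last holds). Time passes only in rows, so rows that repeat a pose let the fingers close. It gives the time, the measured TCP pose, the force, the opening and the grip force at its end, in the units of the state.
- bot.observe(): the state, without advancing time (a new reading comes with each control period).
- bot.capture(name): name is "side" or "top" or "wrist"; returns (picture, depth): 480x640x3 uint8, red, green, blue; 480x640 float32, mm along the optical axis (not along the pixel's ray), 0 where there is no reading.
- bot.get_calibration(name): a dict with "fov_y" (degrees; the focal length in pixels is half the picture's height over the tangent of half this angle, whatever the lens; pixels are square), "cx", "cy" (the principal point, pixels), "world_to_cam" (4x4, takes a point from world to camera coordinates); the wrist camera has in their place "tool_from_camera" (4x4, takes a point from camera to tool coordinates, whose origin is the TCP and whose axes are the flange's). Camera axes: x right, y down, z forward; pixel columns grow to the right and rows downward; lengths in mm; the calibration is good to about 2 mm. A picture is of the moment at which its call begins: read the wrist's pose just before it. get_calibration takes no time and is no camera call.
- bot.hand_in(): hands the job in; it is judged then, once.
Trained networks look in the newest picture that a camera, given by its name, has taken for a name from the list of things; names that differ only in an ending like _2 or _b are one class to them, and where a whole thing is asked for, a point or a joint stands for the part that bears it (a point fixed in the world has none). Each returns a list of dicts, best first, with "conf" (0 to 1); they miss things now and then, are a little off and sometimes report something else, mostly with a low value. They report only what shows in the picture. A call takes as long as a camera call. They do not tell look-alikes from the thing itself.
- bot.recognise(thing, camera): "rect" ([left, top, width, height] in pixels, round what is visible of it).
- bot.trace(thing, camera): "mask" (480x640 bool, what is visible of it) and "rect" ([left, top, width, height] in pixels, round what is visible of it).
- bot.tip_of(thing, camera): "uv" ([column, row] in pixels: a listed point, or the origin of a listed thing).
The state is a dict: "clock": time; "joints": joint angles; "joint_vel": joint speeds; "tau": joint torques, N m; "position": TCP position; "tcp_rot": TCP orientation; "wrist_force": force on the tool from outside, world axes, zero at the start; "torque": the same for the moment, N m; "grip_width": finger opening in mm; "finger_force": force on a finger pad.
Only numpy, scipy, OpenCV 4.12 (cv2) and the standard library are available. Lean on these libraries where they do the work, as an engineer would, in place of code of your own. Each camera call takes 0.05 s, during which the arm holds its last target. There are 200 camera calls.

## Working session

There is one attempt and no reset: what is moved stays moved. The work goes in short steps, Python scripts to look and compute and a shell command to move; the robot and the scene stay as the last step left them, time stands still between calls to the robot, and variables do not carry over. Pictures are saved under pics/ and viewed, at most 10 in all, crops included, and the job is handed in when it is done.

```bash
mkdir -p pics; ls; cat > h.py <<'E'
import numpy as np, cv2
from cell import bot
from scipy.spatial.transform import Rotation as R
def cap(n):
    s=bot.observe(); p,d=bot.capture(n); c=bot.get_calibration(n)
    f=240/np.tan(np.radians(c["fov_y"])/2)
    if n=="wrist":
        T=np.eye(4);T[:3,:3]=R.from_rotvec(s["tcp_rot"]).as_matrix();T[:3,3]=s["position"]
        W=T@np.array(c["tool_from_camera"])
    else: W=np.linalg.inv(np.array(c["world_to_cam"]))
    return p,d,f,c["cx"],c["cy"],W
def world(C,u,v,z=None):
    p,d,f,cx,cy,W=C
    ray=W[:3,:3]@np.array([(u-cx)/f,(v-cy)/f,1]); o=W[:3,3]
    k=d[int(round(v)),int(round(u))] if z is None else (z-o[2])/ray[2]
    return o+k*ray
def cloud(C):
    p,d,f,cx,cy,W=C
    v,u=np.mgrid[:480,:640]
    P=np.stack([(u-cx)/f*d,(v-cy)/f*d,d],-1)@W[:3,:3].T+W[:3,3]
    P[d<=0]=np.nan
    return P
def save(n,p): cv2.imwrite("pics/"+n,p[...,::-1])
E
python3 - <<'E'
from h import *
print(bot.tip_reach, bot.observe())
ims=[]
for n in("top","side"):
    C=cap(n);ims.append(C[0]); save(n+"0.png",C[0]); print(n,C[2:5],C[5].round(2).tolist())
    for t in("tongue_key","round_key","lock"):
        for r in bot.recognise(t,n)[:3]:
            x,y,w,h=r["rect"]; print(t,r["conf"],np.round(r["rect"]),world(C,min(639,x+w/2),min(479,y+h/2)).round())
    for r in bot.tip_of("lock_slot",n)[:3]: print("slot",r["conf"],r["uv"],world(C,*r["uv"],81).round())
save("both.png",cv2.resize(np.vstack(ims),(400,600)) )
E
```

```text
pics
11.0 {'clock': 0.0, 'joints': array([ 1.18599658e+00,  2.76582411e-01,  1.50615154e+00,  2.23406859e-05,
        1.36068997e+00, -1.21004584e-01]), 'joint_vel': array([ 0.00120495,  0.0007188 ,  0.00028379,  0.0015059 ,  0.00032326,
       -0.00067827]), 'tau': array([-4.06329837e-04, -4.16780519e+01, -2.45801336e+01, -2.06949803e-04,
        1.12537615e-02,  9.42892399e-06]), 'position': array([149.73473848, 554.62860592, 241.43953187]), 'tcp_rot': array([-4.13112147e-01, -3.11382777e+00,  2.77603486e-03]), 'wrist_force': array([ 0.2131219 , -0.21687252, -0.36270713]), 'torque': array([ 0.02189189, -0.0670951 ,  0.00598349]), 'finger_force': 0.0, 'grip_width': 85.3351427902951}
top (np.float64(583.5890601609557), 319.37240575910306, 245.87921530748693) [[0.02, -0.99, 0.11, 346.18], [-1.0, -0.02, -0.0, -23.98], [0.0, -0.11, -0.99, 1288.79], [0.0, 0.0, 0.0, 1.0]]
tongue_key 0.81 [278. 266.  38.  31.] [403.  19.  99.]
tongue_key 0.56 [367. 225.  32.  37.] [ 481. -153.  129.]
round_key 0.9 [436. 220.  30.  32.] [ 503. -297.  104.]
lock 0.95 [188. 204.  34.  30.] [536. 223.  43.]
slot 0.82 [201.4, 223.2] [522. 221.  81.]
side (np.float64(442.3995273841759), 322.19739192635427, 240.3999734506592) [[0.82, -0.34, 0.45, 124.26], [-0.57, -0.5, 0.66, -521.84], [-0.0, -0.8, -0.61, 552.97], [0.0, 0.0, 0.0, 1.0]]
tongue_key 0.84 [267. 225.  32.  56.] [394. -13.  89.]
tongue_key 0.73 [359. 255.  42.  55.] [ 478. -163.   94.]
tongue_key 0.73 [305. 308.  46.  61.] [ 363. -188.   68.]
round_key 0.8 [437. 304.  46.  65.] [ 498. -302.   91.]
round_key 0.36 [265. 172.  32.  15.] [530. 228.  74.]
lock 0.76 [264. 172.  32.  18.] [517. 211.  82.]
slot 0.79 [280.1, 176.2] [529. 230.  81.]
```

View pics/top0.png

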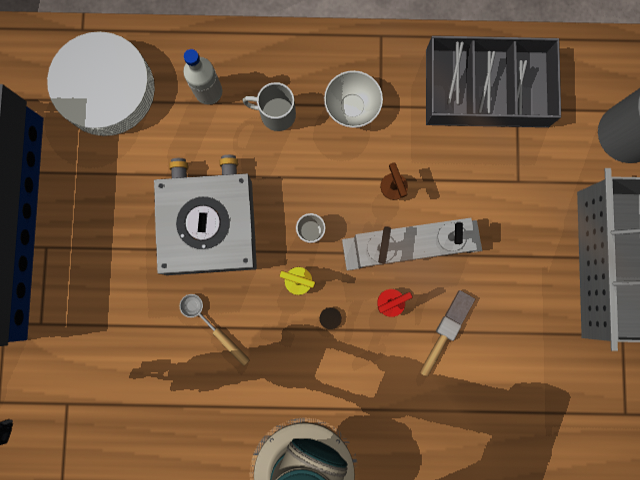

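View pics/side0.png

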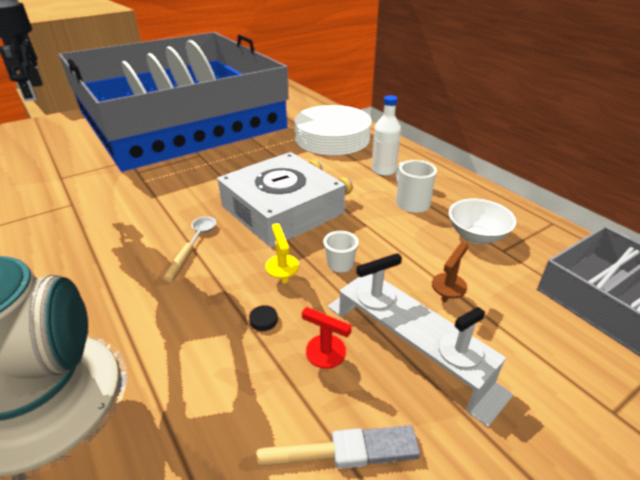

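Top view: black wide bar in the rack at (384,245), black short bar in the rack at (458,233). There are also yellow (298,281), red (394,302) and brown (396,184) look-alikes. The key meant is the black wide bar in the rack's left opening. The lock is at (202,223). I'll check this in an enlarged crop and measure.

```bash
python3 - <<'E'
from h import *
C=cap("top");P=cloud(C);p=C[0]
save("crop.png",cv2.resize(p[195:285,320:500],(800,400),interpolation=cv2.INTER_CUBIC))
dark=(p.max(-1)<60)
for nm,(a,b,c,d),z0 in(("tongue",(222,270,370,398),131),("round",(218,250,445,472),131),("slot",(208,238,190,215),81)):
    m=np.zeros_like(dark);m[a:b,c:d]=dark[a:b,c:d]
    zz=P[...,2]; print(nm,m.sum(),np.nanpercentile(zz[m],[5,50,95]))
    if nm!="slot": m&=zz>110
    v,u=np.nonzero(m)
    Q=np.array([world(C,x,y,z0) for x,y in zip(u,v)])[:,:2].astype(np.float32)
    (c0,s,a)=cv2.minAreaRect(Q); print(c0,s,a); e,V=np.linalg.eigh(np.cov(Q.T)); print(Q.mean(0),"dir",np.degrees(np.arctan2(V[1,1],V[0,1])))
s=bot.observe();print(R.from_rotvec(s["tcp_rot"]).as_matrix().round(3))
print(bot.get_calibration("wrist"))
E
```

```text
tongue 110 [125.9835592  130.24183664 133.05775183]
(479.1348571777344, -154.7659149169922) (12.771050453186035, 72.23851013183594) 80.68771362304688
[ 487.39413 -155.6043 ] dir 169.905655218615
round 169 [121.30750567 129.72408982 133.90575731]
(505.1556396484375, -303.9986877441406) (14.050464630126953, 40.71799850463867) 89.66204071044922
[ 505.3399  -303.82742] dir 178.04641002428085
slot 163 [41.08665684 49.73474386 79.48820448]
(523.46875, 220.2400360107422) (62.21046829223633, 50.24229431152344) 2.2500340938568115
[524.04266 220.53017] dir -176.36470021895988
[[-0.965  0.261  0.   ]
 [ 0.261  0.965  0.   ]
 [-0.     0.    -1.   ]]
{'fov_y': 68.35768823083933, 'cx': 316.6403188033776, 'cy': 239.05334729584604, 'tool_from_camera': array([[ 5.91122684e-04, -9.58764758e-01, -2.84200264e-01,
         7.33313741e+01],
       [ 9.99999288e-01,  8.61447847e-04, -8.26190553e-04,
        -4.50279784e-01],
       [ 1.03694609e-03, -2.84199573e-01,  9.58764584e-01,
        -1.31419351e+02],
       [ 0.00000000e+00,  0.00000000e+00,  0.00000000e+00,
         1.00000000e+00]])}
```

View pics/crop.png

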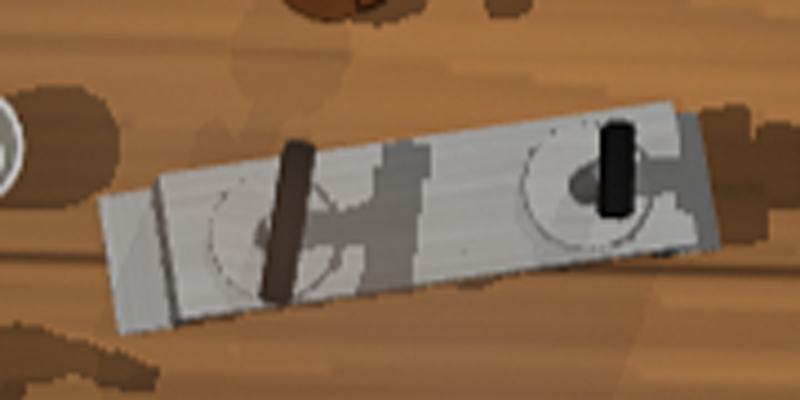

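The crop shows both keys in the rack: the long bar at (290,222) is the tongue_key and the short black bar at (617,170) is the round_key. The other look-alikes lie outside the rack. First move is over the lock, to measure it with the wrist camera on the way.

```bash
python3 -m inch '[[[1,-1.12,-0.56,0,0],[1,-2.24,-1.12,0,0],[1,-3.36,-1.68,0,-0.03],[1,-4.48,-2.24,0,-0.06],[1,-5.6,-2.81,0,-0.1],[1,-6.72,-3.37,0,-0.1],[1,-7.84,-3.93,0,-0.1],[1,-8.96,-4.49,0,-0.1],[1,-8.96,-4.49,0,-0.1],[1,-8.96,-4.49,0,-0.1]]]' 
python3 - <<'E'
from h import *
C=cap("wrist");save("w_lock.png",C[0])
for r in bot.tip_of("lock_slot","wrist")[:2]: print("slot",r["conf"],r["uv"],world(C,*r["uv"],81).round(1))
P=cloud(C);z=P[...,2]
print(bot.observe()["position"])
for lo in (35,):
    m=(C[0].max(-1)<70)&np.isfinite(z)
    n,l,st,ce=cv2.connectedComponentsWithStats(m.astype(np.uint8))
    for i in range(1,n):
        if st[i,4]>300:
            v,u=np.nonzero(l==i);Q=np.array([world(C,x,y,81)[:2] for x,y in zip(u[::3],v[::3])],np.float32)
            print(st[i],cv2.minAreaRect(Q))
E
```

```text
clock: 1.8
position: [523.6, 221.5, 242.0]
tcp_rot: [-0.259, -3.13, -0.001]
wrist_force: [0.9, 0.5, -0.0]
grip_width: 85.5
finger_force: 0.0
slot 0.7 [319.7, 223.2] [522.9 223.7  81. ]
[522.84057784 222.4337923  242.33552388]
[   0   26   27   54 1129] ((358.280517578125, 17.47712516784668), (18.305095672607422, 36.72896194458008), 66.36239624023438)
[307 201  23  46 788] ((523.3192138671875, 222.23348999023438), (14.494161605834961, 39.38637161254883), 87.64706420898438)
[    0   299   640   181 61028] ((697.9195556640625, 194.4882049560547), (688.7680053710938, 213.19833374023438), 80.62982177734375)
```

View pics/w_lock.png

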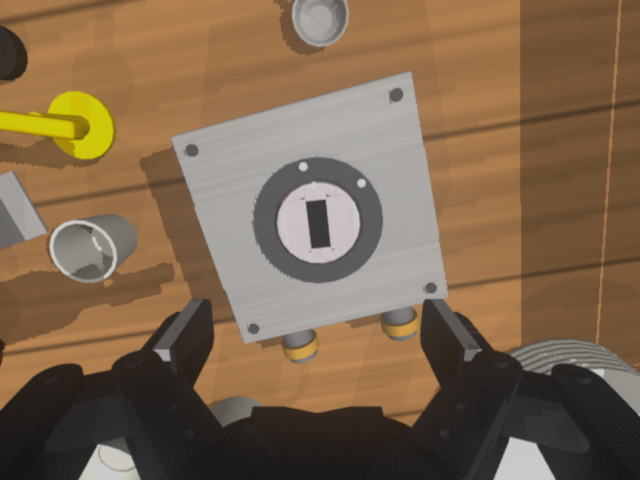

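The wrist picture shows the lock face with its slot at (318,223), world (523,222), long axis about -2.4°. Next I go over the key.

```bash
python3 -m inch '[[[1,-0.06,-1.2,0,0],[1,-0.12,-2.4,0,0],[1,-0.18,-3.6,0,0],[1,-0.24,-4.8,0,0],[1,-0.3,-6,0,0],[1,-0.34,-7.1,0,0],[1,-0.36,-7.58,0,0],[1,-0.36,-7.58,0,0],[1,-0.36,-7.58,0,0]]]' 
python3 - <<'E'
from h import *
C=cap("wrist");save("w_key.png",C[0])
P=cloud(C);z=P[...,2]
s=bot.observe();print(s["position"],s["tcp_rot"])
Rm=R.from_rotvec(s["tcp_rot"]).as_matrix()
m=(z>118)&(z<145);m[330:]=0
n,l,st,ce=cv2.connectedComponentsWithStats(m.astype(np.uint8))
for i in range(1,n):
    if st[i,4]>300:
        v,u=np.nonzero(l==i);Q=P[l==i];Q=Q[Q[:,2]>np.median(Q[:,2])-5]
        r=cv2.minAreaRect(Q[:,:2].astype(np.float32))
        B=np.array([world(C,x,y,131)[:2] for x,y in zip(u,v)],np.float32)
        print(st[i],np.median(Q[:,2]),r,cv2.minAreaRect(B))
        print("shift units",Rm.T@(np.array([*r[0],115])-s["position"])/50)
E
```

```text
clock: 3.02
position: [479.8, -153.5, 242.4]
tcp_rot: [0.254, 3.131, 0.002]
wrist_force: [0.7, 0.8, 0.8]
grip_width: 85.7
finger_force: 0.0
[ 479.89667335 -153.44310408  242.41559947] [2.53598930e-01 3.13119549e+00 1.30039982e-03]
[ 305  186   22  100 1909] 130.46750051194638 ((478.3988037109375, -154.65513610839844), (13.956327438354492, 72.91039276123047), 81.4758071899414) ((477.1507568359375, -154.0863494873047), (14.521989822387695, 73.78690338134766), 81.43570709228516)
shift units [ 0.02586157 -0.03087812  2.54828506]
[ 113  271   38   58 1405] 130.3070842854862 ((505.3912048339844, -303.3702392578125), (15.09099006652832, 43.53911209106445), 89.94126892089844) ((503.2152404785156, -299.0968017578125), (20.15733528137207, 46.6526985168457), 88.2524185180664)
shift units [-0.9855946  -2.87953741  2.54597887]
```

View pics/w_key.png

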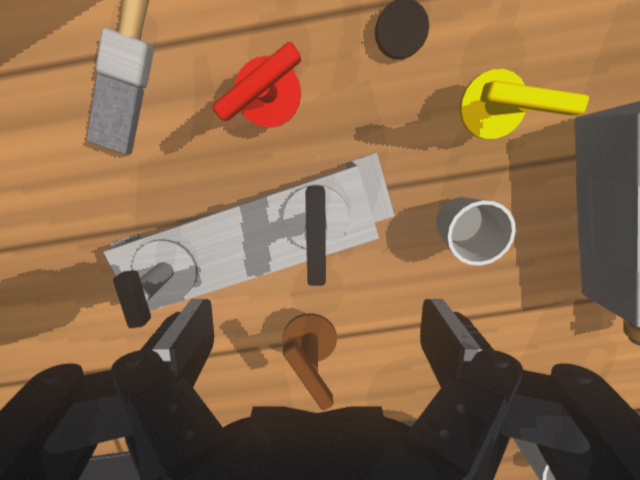

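The wrist picture shows the bar at (316,235) nearly centred under the tool. The round key is at (132,300) and the brown key at (310,350). Next: descend and grip.

```bash
python3 -m inch '[[[1,0.02,-0.03,0.8,-0.01],[1,0.02,-0.03,1.6,-0.01],[1,0.02,-0.03,2.3,-0.01],[1,0.02,-0.03,2.55,-0.01],[0.5,0.02,-0.03,2.55,-0.01],[0,0.02,-0.03,2.55,-0.01],[0,0.02,-0.03,2.55,-0.01],[0,0.02,-0.03,2.55,-0.01],[0,0.02,-0.03,2.55,-0.01],[0,0.02,-0.03,2.55,-0.01]]]' 70
```

```text
clock: 4.32
position: [479.3, -156.7, 115.8]
tcp_rot: [0.242, 3.13, -0.0]
wrist_force: [-0.5, 2.0, 6.5]
grip_width: 14.5
finger_force: 68.4
```

```bash
python3 -m inch '[[[0,0,0,-0.3,0],[0,0,0,-0.8,0],[0,0,0,-1.4,0],[0,0,0,-2,0],[0,0,0,-2.2,0],[0,0,0,-2.2,0]]]' 70
python3 - <<'E'
from h import *
s=bot.observe();print(s["position"],s["tcp_rot"],s["wrist_force"],s["grip_width"])
M=R.from_rotvec(s["tcp_rot"]).as_matrix()
print("y ang",np.degrees(np.arctan2(M[1,1],M[0,1])), "units to lock",M.T@(np.array([523.2,222.4,226])-s["position"])/50)
C=cap("side")
save("s1.png",cv2.resize(C[0][140:380,240:560],(800,600),interpolation=cv2.INTER_CUBIC))
C=cap("wrist"); P=cloud(C);z=P[...,2]
m=(z>180)&(z<260);m[300:]=0;Q=P[m];print(m.sum());
if m.sum()>200:
    t=Q[Q[:,2]>np.median(Q[:,2])-5];print(np.median(Q[:,2]),cv2.minAreaRect(t[:,:2].astype(np.float32)))
E
```

```text
clock: 5.08
position: [478.6, -156.7, 225.0]
tcp_rot: [0.241, 3.132, -0.0]
wrist_force: [-0.8, 0.1, -2.0]
grip_width: 14.9
finger_force: 68.7
[ 478.58316333 -156.66391922  225.02070575] [ 2.41364472e-01  3.13167013e+00 -4.40756901e-04] [-0.80596858  0.0941888  -2.01066719] 14.871121191694943
y ang 81.18560596970529 units to lock [ 0.27989815  7.62847454 -0.0215315 ]
3015
238.3526145623973 ((452.0936279296875, -153.1260223388672), (14.030717849731445, 23.46807289123535), 81.83660888671875)
```

View pics/s1.png

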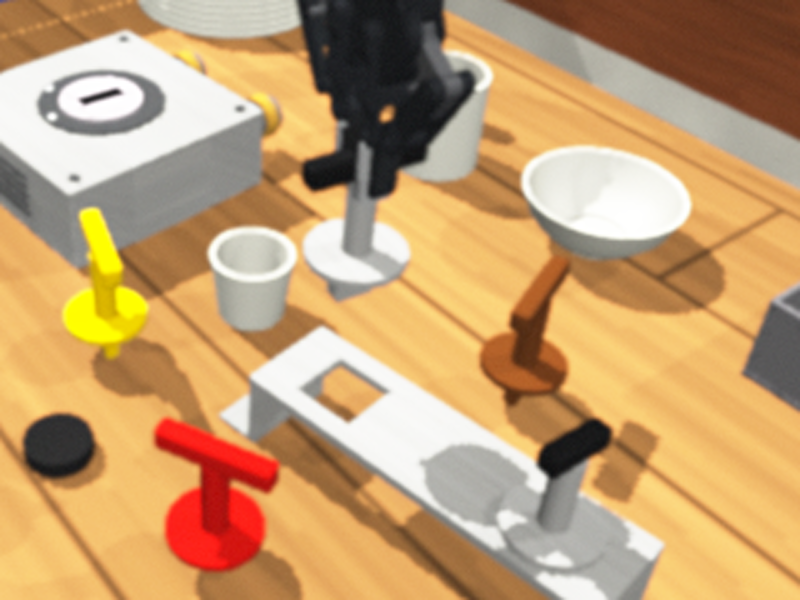

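The side crop shows the key hanging from the gripper with its tongue below the collar at (350,285), and the round key still in the rack at (560,490). I carry it to the lock and align it.

```bash
python3 -m inch '[[[0,0.02,0.6,0,0],[0,0.05,1.6,0,-0.02],[0,0.08,2.7,0,-0.04],[0,0.12,3.8,0,-0.06],[0,0.16,4.9,0,-0.08],[0,0.2,6,0,-0.1],[0,0.22,6.9,0,-0.11],[0,0.25,7.4,0,-0.11],[0,0.25,7.63,0,-0.11],[0,0.25,7.63,0,-0.11],[0,0.25,7.63,0,-0.11]]]' 70
python3 - <<'E'
from h import *
s=bot.observe();print(s["position"],s["tcp_rot"],s["joints"].round(3),s["wrist_force"])
M=R.from_rotvec(s["tcp_rot"]).as_matrix()
print("x ang",np.degrees(np.arctan2(M[1,0],M[0,0])))
C=cap("wrist"); P=cloud(C);z=P[...,2]
m=(z>200)&(z<260);m[300:]=0;Q=P[m]
t=Q[Q[:,2]>np.median(Q[:,2])-5];print(np.median(Q[:,2]),cv2.minAreaRect(t[:,:2].astype(np.float32)))
save("w_at.png",C[0])
C=cap("side"); a=C[0][100:280,200:360]
C2=cap("top"); b=C2[0][160:300,130:280]
save("s2.png",np.hstack([cv2.resize(C[0][110:250,210:350],(400,400),interpolation=2),cv2.resize(C2[0][160:300,130:270],(400,400),interpolation=2)]))
E
```

```text
clock: 6.55
position: [524.5, 221.1, 224.4]
tcp_rot: [-0.07, -3.14, 0.002]
wrist_force: [-0.0, 0.1, -2.6]
grip_width: 14.8
finger_force: 68.8
[524.51078772 221.07917814 224.42947269] [-7.03377083e-02 -3.13990844e+00  1.60121862e-03] [ 2.770e-01  2.780e-01  1.547e+00 -1.000e-03  1.318e+00 -1.249e+00] [-0.00283317  0.09693739 -2.63445639]
x ang 177.43341514408345
238.66570015060398 ((497.9798278808594, 221.602294921875), (14.01749324798584, 23.270517349243164), 88.21015167236328)
```

View pics/w_at.png

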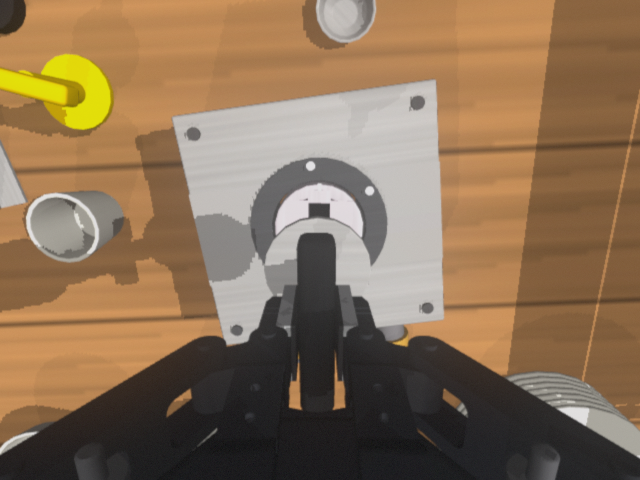

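View pics/s2.png

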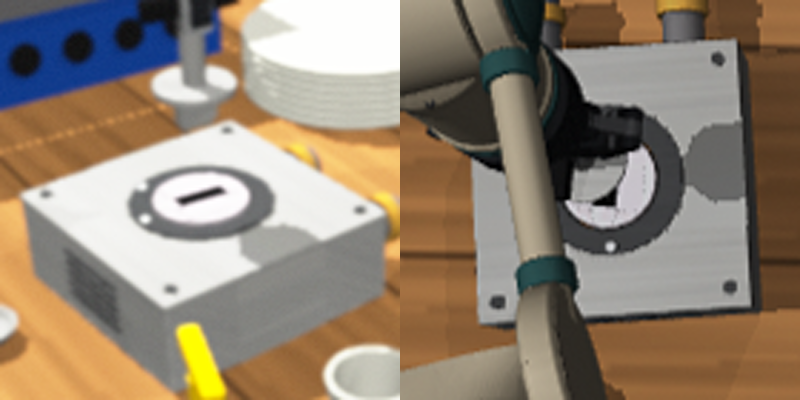

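The wrist picture shows the bar over the disc, in line with the slot at (319,210). The side crop shows the tongue above the slot and parallel to it. Descending in stages.

```bash
python3 -m inch '[[[0,0,0.02,0.5,0],[0,0,0.02,1,0],[0,0,0.02,1.2,0],[0,0,0.02,1.3,0],[0,0,0.02,1.4,0],[0,0,0.02,1.4,0]]]' 70
```

```text
clock: 7.45
position: [524.9, 223.4, 155.1]
tcp_rot: [0.069, 3.14, 0.0]
wrist_force: [-0.3, -0.3, -2.2]
grip_width: 14.6
finger_force: 68.8
```

```bash
python3 -m inch '[[[0,0,0,0.1,0],[0,0,0,0.2,0],[0,0,0,0.28,0],[0,0,0,0.32,0],[0,0,0,0.34,0],[0,0,0,0.34,0]]]' 70
```

```text
clock: 8.2
position: [524.6, 223.5, 138.9]
tcp_rot: [0.069, 3.141, 0.001]
wrist_force: [-3.4, 0.4, 5.1]
grip_width: 14.4
finger_force: 69.7
```

```bash
python3 -m inch '[[[0,0,0,0,0.1],[0,0,0,0,0.22],[0,0,0,0,0.34],[0,0,0,0,0.46],[0,0,0,0,0.58],[0,0,0,0,0.7],[0,0,0,0,0.82],[0,0,0,0,0.92],[0,0,0,0,1.0],[0,0,0,0,1.0]]]' 80
python3 - <<'E'
from h import *
s=bot.observe();print(s["torque"],s["wrist_force"],s["joints"][5])
E
```

```text
clock: 9.45
position: [525.5, 222.2, 138.9]
tcp_rot: [1.564, 2.722, -0.001]
wrist_force: [-0.9, -4.1, 5.4]
grip_width: 14.1
finger_force: 78.7
[-0.7015973   0.27718488 -0.04916236] [-0.90936131 -4.11356886  5.36994955] -0.2469554344701654
```

```bash
python3 -m inch '[[[0,0,0,0,0.06],[0,0,0,0,0.12],[0,0,0,0,0.12],[0,0,0,0,0.12]]]' 80
python3 -c "
from h import *
s=bot.observe();print(s['torque'],s['joints'][5])"
python3 -m inch '[[[0,0,0,0,0.04],[0,0,0,0,0.08],[0,0,0,0,0.08],[0,0,0,0,0.08]]]' 80
python3 -c "
from h import *
s=bot.observe();print(s['torque'],s['joints'][5])"
```

```text
clock: 9.95
position: [525.4, 222.2, 138.9]
tcp_rot: [1.724, 2.623, -0.001]
wrist_force: [0.1, -3.2, 6.0]
grip_width: 14.3
finger_force: 78.7
[-0.68199308  0.28052663 -0.04438633] -0.12738228842681232
clock: 10.45
position: [525.3, 222.2, 138.9]
tcp_rot: [1.827, 2.553, -0.001]
wrist_force: [-0.4, -2.9, 6.4]
grip_width: 14.2
finger_force: 78.7
[-0.70002251  0.26578633  0.05317862] -0.0475642170450241
```

```bash
python3 -m inch '[[[0,0,0,0,0.04],[0,0,0,0,0.08],[0,0,0,0,0.08],[0,0,0,0,0.08]]]' 80
python3 -c "
from h import *
s=bot.observe();print(s['torque'],s['joints'][5])"
python3 -m inch '[[[0,0,0,0,0.03],[0,0,0,0,0.06],[0,0,0,0,0.06],[0,0,0,0,0.06]]]' 80
python3 -c "
from h import *
s=bot.observe();print(s['torque'],s['joints'][5])"
```

```text
clock: 10.95
position: [525.2, 222.2, 138.9]
tcp_rot: [1.925, 2.479, -0.002]
wrist_force: [-1.1, -3.5, 6.6]
grip_width: 14.4
finger_force: 79.1
[-0.68228106  0.25098095  0.58571402] 0.030981956467754493
clock: 11.45
position: [525.2, 222.7, 138.8]
tcp_rot: [1.999, 2.421, -0.0]
wrist_force: [-1.9, -2.5, 5.3]
grip_width: 14.4
finger_force: 91.4
[-0.37188347  0.22505131  0.78788874] 0.09056142717447264
```

The torque rose from 0.05 to 0.8 N m against 0.1 N m friction, so the lock is at its stop. I relax the torque a little, open and rise.

```bash
python3 -m inch '[[[0,0,0,0,-0.05],[0,0,0,0,-0.05],[0.3,0,0,0,-0.05],[0.7,0,0,0,-0.05],[1,0,0,0,-0.05],[1,0,0,0,-0.05],[1,0,0,0,-0.05],[1,0,0,-0.4,-0.05],[1,0,0,-1.2,-0.05],[1,0,0,-2.2,-0.05],[1,0,0,-2.6,-0.05],[1,0,0,-2.6,-0.05]]]' 40
python3 - <<'E'
from h import *
C=cap("wrist");P=cloud(C);z=P[...,2]
m=(z>140)&(z<170);m[330:]=0
Q=P[m];print(m.sum(),np.median(Q[:,2]),cv2.minAreaRect(Q[:,:2].astype(np.float32)))
C2=cap("side")
save("end.png",np.hstack([cv2.resize(C[0][60:330,160:480],(400,338)),cv2.resize(C2[0][80:240,200:390],(400,338),interpolation=2)]))
E
```

```text
clock: 12.95
position: [525.7, 223.6, 269.6]
tcp_rot: [1.942, 2.467, 0.006]
wrist_force: [-0.0, 0.3, 0.3]
grip_width: 85.4
finger_force: 0.0
1854 153.54727921128188 ((524.1769409179688, 221.57748413085938), (16.97056007385254, 73.21094512939453), 17.594614028930664)
```

View pics/end.png

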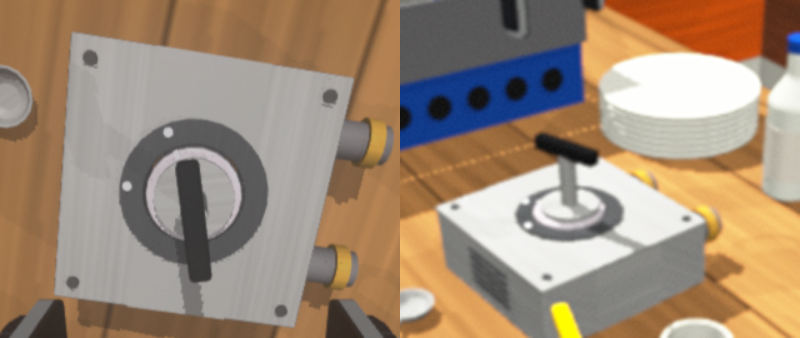

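The key stands in the lock with its collar on the face (bar top at 154 mm), at about -72° in the world frame. That is about 77° clockwise from the box axis, which fits the 60° stop plus 14° play. The gripper is clear.

```bash
python3 -c "
from cell import bot
print(bot.hand_in())"
```

```text
the job is handed in; nothing more can be done
None
```

I put the wide-handled tongue key in the lock, turned it clockwise to the stop and left it standing there released, with the round key still in the rack; I handed the job in at about 13 s and have no verdict back.

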